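# Ease the spring clip off the tape spindle with a wedge

### The job

Take the orange-gripped wedge, set its blade on the spindle's rod in front of the brass spring clip and slide it gently along the rod's top, so that the rod carries it, in under the clip's bow, until the clip springs up off the rod; find the rod by feel, keep every push light (under about 20 N on the rod and on the clip), and do not touch the clip with the fingers while it still grips the rod. Then stand the wedge back upright on the cork pad, lay the freed clip in the blue tray, and leave the painted houses, paint pots, cup and brush where they are.

Things in the scene. Friction and masses are not known exactly. Their poses are not given: they have to be found in the camera images.
- spindle: Tape spindle bolted to the bench: blue foot 130 x 130 x 14 mm, blue column, roll of gold tape (90 mm diameter) and a polished round steel rod, 20 mm diameter, level along the body's x axis. Origin: centre of the foot's underside, on the bench top; x points from the rod's free end to the column, z up. The rod's axis is at y = 0, 95 mm up; its top 105 mm up.
- rod_end (a point): Tip of the rod's rounded free end, on its axis (spindle x = -94 mm, 95 mm up). The rod's top is at its full height from 10 mm behind this tip onwards.
- hub_face (a point): Point on the rod's axis at the front face of the grey hub (spindle x = -50 mm) that backs the clip. Hub: x -50 to -2 mm, two cheeks at |y| 10 to 26 mm, tops 129 mm up; between them, above the rod, an open slot 20 mm wide into which a blade riding on the rod can run on. Two thin grey guards stand beside the clip: |y| 21 to 24 mm, x -72 to -48 mm, tops 125 mm up.
- seat (a point): Point of the spindle on the rod's axis where the clip is seated at the start (spindle x = -60.5 mm, 95 mm up); its axes are the spindle's.
- clip: Brass spring clip, 70 g, snapped over the rod. Origin on the rod's axis while seated; x along the rod as the spindle's, z up. Two sprung legs 20 mm long in x, outer faces at y = +-17 mm, lips gripping below the rod's widest line. Raised 7 to 11 mm, the legs slip over and it springs up to stand loose on the rod, 16 mm above its seat, leaning up to 8 degrees, shifted up to 10 mm along the rod.
- clip_bow (a point): Middle of the underside of the clip's cross bow (flat strip 5 x 5 mm, square-edged, along y, at clip x = 0), 14 mm above the clip's origin. Seated, it leaves a gap 4 mm high and 12 mm wide over the rod's top, open along x. Raising the bow off its seat takes about 6 to 16 N; the clip is pushed back against the hub (0.5 mm play) meanwhile.
- clip_tab (a point): Centre of the clip's red grip tab, 12 (x) x 14 (y) x 20 mm, 19 to 39 mm above the clip's origin: to be held across y.
- wedge: Wedge tool, about 145 g, standing on the underside of its grip. Origin: centre of the grip's underside; x points to the nose, z up. Blade 8 mm wide, from the grip (x = 17 mm) to the nose (x = 94 mm), underside level; 2.5 mm thick at the nose, top rising evenly to 16 mm at x = 53 mm, then level. The blade is clamped at an unmeasured height: its underside lies 0.5 to 12.5 mm above the origin.
- wedge_grip (a point): Point in the orange grip, 40 mm above the wedge's underside, where to hold it, across y. Grip 34 (x) x 24 (y) x 60 mm, straight. The clip springs up when the nose is some 20 to 38 mm past the clip's middle; from 43 mm the grip nears the rod's tip.
- tray: Blue plastic tray, 140 x 140 mm, 28 mm high, walls and floor 5 mm. Origin: centre of its underside.
- house_a: Painted house figurine with a green roof, 48 x 42 x 68 mm; bystander.
- house_b: Painted house figurine like the others; bystander.
- house_c: Painted house figurine like the others; bystander.
- pot_red: Red paint pot with white lid, 64 mm diameter, 70 mm high; bystander.
- pot_yellow: Yellow paint pot, 52 mm diameter, 55 mm high; bystander.
- water_cup: Blue water cup, 76 mm diameter, 85 mm high; bystander.
- paint_brush: Paint brush lying on the bench; bystander.
- pad: Cork pad fixed to the bench, 130 x 130 x 4 mm, where the wedge stands at the start. Origin: centre of its underside; its top is 4 mm up.

How it is judged:
On the way, in this order (a step that is already met when the one before it is completed fails the run):
1. the wedge, bearing on the rod (over 3 N) with its nose past the clip's middle, has begun to raise the clip, which still grips the rod (x of wedge in the frame of seat above -0.088 m and y of wedge in the frame of seat between -0.01 and 0.01 m and z of wedge in the frame of seat between -0.007 and 0.014 m and z of clip in the frame of seat between 0.001 and 0.01 m and horizontal distance between clip and seat below 0.006 m and contact force between wedge and spindle above 3 N), for 0.1 s.
2. the clip has sprung up at least 12 mm above its seat, the wedge still under it (z of clip in the frame of seat above 0.012 m and x of wedge in the frame of clip above -0.079 m and horizontal distance between clip and seat below 0.03 m and contact force between the arm and clip below 0.5 N), for 0.1 s.
At the end, for the whole second after the job is handed in: The clip lies at rest in the blue tray (its origin inside the 130 mm inner square, less than 60 mm above the bench); the wedge stands upright (within 0.1 rad) at rest on the cork pad, the centre of its grip over the pad, within 60 mm of the pad's centre along each side (x of clip in the frame of tray between -0.065 and 0.065 m and y of clip in the frame of tray between -0.065 and 0.065 m and height (world z) of clip below 0.06 m and linear speed of each of clip, wedge below 0.03 m/s and angle between wedge's own z axis and vertical below 0.1 rad and x of wedge in the frame of pad between -0.06 and 0.06 m and y of wedge in the frame of pad between -0.06 and 0.06 m and height (world z) of wedge below 0.012 m); the robot touches nothing.
It fails at once if the fingers touch the clip (over 1 N) while it still grips the rod (contact force between the arm and clip above 1 N and horizontal distance between clip and seat below 0.03 m and z of clip in the frame of seat below 0.011 m).
It fails at once if the wedge pushes on the spindle with more than 22 N (contact force between wedge and spindle above 22 N).
It fails at once if the wedge pushes on the clip with more than 22 N (contact force between wedge and clip above 22 N).
It fails at once if the arm pushes on the spindle with more than 10 N (contact force between the arm and spindle above 10 N).
It fails at once if a house, paint pot, the cup, the brush or the tray is moved by more than 20 mm (distance of any of house_a, house_b, house_c, pot_red, pot_yellow, water_cup, paint_brush, tray from where it was at the start of the episode above 0.02 m).
It also fails if it takes over 72 s, if anything falls off the work surface, if the arm or the gripper's body presses on something with over 40 N, if the wrist force passes 120 N, or if a joint passes its speed limit or range.

### The arm

A 7-joint arm with a two-finger parallel gripper is mounted at the origin on the work surface. World frame = base frame: x ahead of the robot, y to its left, z up, the work surface at z = 0. Lengths are in m, angles in rad, forces in N, time in s.
With the tool pointing down it reaches from about 0.35 to 0.9 m from the base axis. Payload 8.1 kg.
Tool frame: the origin (TCP) lies midway between the tips of the shut fingers; the grasp point (between the pads) lies 19 mm behind it; z points along the fingers, y is the line along which they close (so a half turn about z gives the same grasp; the last joint's range is limited). The gripper opens to 92 mm and grips with 3 to 60 N. Pads are 19 mm wide; open, the fingers measure 130 mm over their backs; the gripper's body (75 mm by 190 mm) begins 47 mm behind the grasp point.
Start: joints at [1.045, 0.434, 0.025, 1.573, -0.012, 1.134, -0.075], TCP at [0.256, -0.57, 0.227] pointing down, gripper open.
Joint ranges: [-2.62, 2.62], [-0.44, 2.09], [-1.27, 1.32], [0.08, 2.57], [-1.32, 4.46], [0.12, 2], [-2.74, 2.74]. Speed limits (rad/s): [2.22, 2.22, 3.01, 3.01, 3.14, 3.14, 3.14].

### API

Orientations are given as a rotation vector (axis times angle).
In Python, from cell import arm gives the robot as it stands.
- The arm moves only by the tool carry_out, never from a script. Its arguments are lists of equal length, an entry for each row: "claw": the finger opening in cm, from 0 to 9.18; "delta_pos": the shift along the tool's x, y, z in cm, a list of three; "angular": the turn, a rotation vector about the tool's x, y, z in rad, a list of three. In form: {"claw": [claw, ...], "delta_pos": [[dx, dy, dz], ...], "angular": [[ax, ay, az], ...]}. A call has 1 to 20 rows; each row shifts and turns the commanded pose from where the row before left it, along the tool's axes as they then stand; what a row does not reach is not made up. A row lasts 1/10 s, in which the tool goes at most 50 mm and 8.59 degrees, less where a joint would pass 70% of its speed; a pose out of reach is approached as far as the arm can. A call with a gripper value outside its range is refused whole. The fingers move at their own pace and stop on an object; "force" is the grip in N (left out, the last holds). Time passes only in rows, so rows that do not move let the fingers close. It gives the time, the measured TCP pose, the force, the opening and the grip force at its end, in the units of the state.
- arm.observe(): the state, without advancing time (a new reading comes with each control period).
- arm.get_image(name): name is "scene" or "top"; returns a dict with "frame" (384x512x3 uint8, red, green, blue), "mtx" (3x3 intrinsics, pixels), "T" (4x4, takes a point from camera to world coordinates). Camera axes: x right, y down, z forward; pixel columns grow to the right and rows downward; lengths in m; the calibration is good to about 2 mm. A picture is of the moment at which its call begins. There is no depth.
- arm.sign_off(): hands the job in; it is judged then, once.
Trained networks look in a picture, given as the dict that the camera call returned (one of the last four; its "shot" number tells which), for a name from the list of things; names that differ only in an ending like _2 or _b are one class to them, and where a whole thing is asked for, a point or a joint stands for the part that bears it (a point fixed in the world has none). Each returns a list of dicts, best first, with "conf" (0 to 1); they miss things now and then, are a little off and sometimes report something else, mostly with a low value. They report only what shows in the picture. A call takes as long as a camera call.
- arm.look_for(label, picture): "centre" ([column, row] as shares, 0 to 1, of the picture: columns of its width, rows of its height, amid what is visible of it).
- arm.trace(label, picture): "region" (384x512 bool, what is visible of it) and "centre" ([column, row] as shares, 0 to 1, of the picture: columns of its width, rows of its height, amid what is visible of it).
- arm.place_of(label, picture): "centre" ([column, row] as shares, 0 to 1, of the picture: columns of its width, rows of its height: a listed point, or the origin of a listed thing).
The state is a dict: "clock": time; "joints": joint angles; "dq": joint speeds; "joint_efforts": joint torques, N m; "position": TCP position; "ee_rot": TCP orientation; "force": force on the tool from outside, world axes, zero at the start; "ft_torque": the same for the moment, N m; "width": opening from 0.0 (shut) to 1.0 (fully open); "gripper_force": force on a finger pad.
Only numpy, scipy, OpenCV 4.12 (cv2) and the standard library are available. Lean on these libraries where they do the work, as an engineer would, in place of code of your own. Each camera call takes 0.05 s, during which the arm holds its last target. There are 200 camera calls.

## Working session

There is one attempt and no reset: what is moved stays moved. The work goes in short steps, Python scripts to look and compute and a tool call to move; the robot and the scene stay as the last step left them, time stands still between calls to the robot, and variables do not carry over. Pictures are saved under pics/ and viewed, at most 10 in all, crops included, and the job is handed in when it is done.

Besides the shell and the picture viewer there is one more tool, called after "Request:" in YAML: its name, and indented under it one key for each argument. carry_out: Moves the arm, as the interface text tells. Its arguments: {"type":"object","properties":{"claw":{"type":"array","items":{"type":"number"}},"delta_pos":{"type":"array","items":{"type":"array","items":{"type":"number"}}},"angular":{"type":"array","items":{"type":"array","items":{"type":"number"}}},"force":{"type":"number"}},"required":["claw","delta_pos","angular"]}

```bash
mkdir -p pics
cat > h.py <<'E'
import numpy as np, cv2
from scipy.spatial.transform import Rotation as R
from cell import arm
def ray(im,c):
    h,w=im["frame"].shape[:2]
    p=np.linalg.inv(im["mtx"])@np.array([c[0]*w,c[1]*h,1.])
    d=im["T"][:3,:3]@p
    return im["T"][:3,3],d/np.linalg.norm(d)
def atz(im,c,z):
    o,d=ray(im,c); return o+d*(z-o[2])/d[2]
def tri(rs):
    A=np.zeros((3,3));b=np.zeros(3)
    for o,d in rs:
        P=np.eye(3)-np.outer(d,d);A+=P;b+=P@o
    x=np.linalg.solve(A,b)
    return x,max(np.linalg.norm((np.eye(3)-np.outer(d,d))@(x-o)) for o,d in rs)
def proj(im,p):
    T=np.linalg.inv(im["T"]);q=im["mtx"]@(T[:3,:3]@np.asarray(p)+T[:3,3]);return q[:2]/q[2]
def save(im,n): cv2.imwrite("pics/"+n,im["frame"][:,:,::-1])
def st():
    s=arm.observe();print({k:np.round(s[k],4).tolist() for k in("clock","position","ee_rot","force","ft_torque","width","gripper_force")});return s
E
cat > m.py <<'E'
from h import *
st()
a=arm.get_image("scene");b=arm.get_image("top")
save(a,"s0.png");save(b,"t0.png")
print(a["T"].round(3).tolist(),b["T"].round(3).tolist())
for n in "spindle rod_end hub_face seat clip clip_bow clip_tab wedge wedge_grip tray pad house_a house_b house_c pot_red pot_yellow water_cup paint_brush".split():
    ra=arm.place_of(n,a);rb=arm.place_of(n,b)
    o=[n]+[[(round(x["conf"],2),np.round(np.array(x["centre"])*[512,384],0).tolist()) for x in r[:3]] for r in(ra,rb)]
    if ra and rb:
        x,e=tri([ray(a,ra[0]["centre"]),ray(b,rb[0]["centre"])]);o+=[x.round(4).tolist(),round(e,4)]
    print(o)
E
python3 m.py
```

```text
{'clock': 0.0, 'position': [0.2562, -0.5695, 0.226], 'ee_rot': [-3.0702, -0.6588, 0.0008], 'force': [-0.2606, 0.9293, -0.156], 'ft_torque': [-0.0249, 0.0441, -0.026], 'width': 1.0011, 'gripper_force': 0.0}
[[-0.342, 0.763, -0.548, 1.273], [0.94, 0.275, -0.203, 0.292], [-0.004, -0.584, -0.812, 1.16], [0.0, 0.0, 0.0, 1.0]] [[0.016, -0.987, 0.159, 0.367], [-1.0, -0.018, -0.01, 0.027], [0.012, -0.158, -0.987, 1.246], [0.0, 0.0, 0.0, 1.0]]
['spindle', [(0.76, [208.0, 233.0]), (0.22, [215.0, 196.0])], [(0.67, [272.0, 162.0])], [0.6562, -0.0633, 0.0031], np.float64(0.0019)]
['rod_end', [(0.77, [220.0, 187.0]), (0.69, [125.0, 179.0])], [(0.75, [269.0, 190.0])], [0.5576, -0.0537, 0.0961], np.float64(0.005)]
['hub_face', [(0.6, [212.0, 197.0])], [(0.65, [272.0, 176.0])], [0.5985, -0.062, 0.0968], np.float64(0.005)]
['seat', [(0.94, [215.0, 195.0])], [(0.9, [274.0, 178.0]), (0.21, [270.0, 177.0])], [0.59, -0.0614, 0.095], np.float64(0.0015)]
['clip', [(0.56, [215.0, 197.0]), (0.35, [208.0, 234.0])], [(0.62, [274.0, 174.0])], [0.5984, -0.0592, 0.1006], np.float64(0.003)]
['clip_bow', [(0.41, [21
[... 1233 characters left out ...]
0, 181.0])], [(0.86, [171.0, 165.0]), (0.84, [129.0, 185.0]), (0.78, [375.0, 193.0])], [0.6268, 0.2951, 0.0522], np.float64(0.06)]
['pot_red', [(0.68, [113.0, 158.0])], [(0.84, [398.0, 213.0]), (0.29, [269.0, 174.0])], [0.5069, -0.4449, 0.0035], np.float64(0.0007)]
['pot_yellow', [(0.96, [150.0, 219.0]), (0.43, [320.0, 201.0]), (0.18, [407.0, 242.0])], []]
['water_cup', [(0.61, [407.0, 240.0])], [(0.62, [96.0, 211.0]), (0.43, [253.0, 239.0])], [0.4967, 0.4589, 0.0091], np.float64(0.0004)]
['paint_brush', [(0.83, [255.0, 175.0]), (0.7, [220.0, 187.0]), (0.64, [325.0, 207.0])], [(0.72, [174.0, 166.0]), (0.56, [250.0, 241.0]), (0.41, [335.0, 217.0])], [0.6034, 0.1271, 0.29], np.float64(0.0652)]
```

```bash
python3 -c "
import cv2
for n in('s0','t0'):
    i=cv2.imread(f'pics/{n}.png'); cv2.imwrite(f'pics/{n}b.png',cv2.resize(i[110:300,80:440],(800,422),interpolation=3))"
```

```text
(no output)
```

View pics/s0b.png

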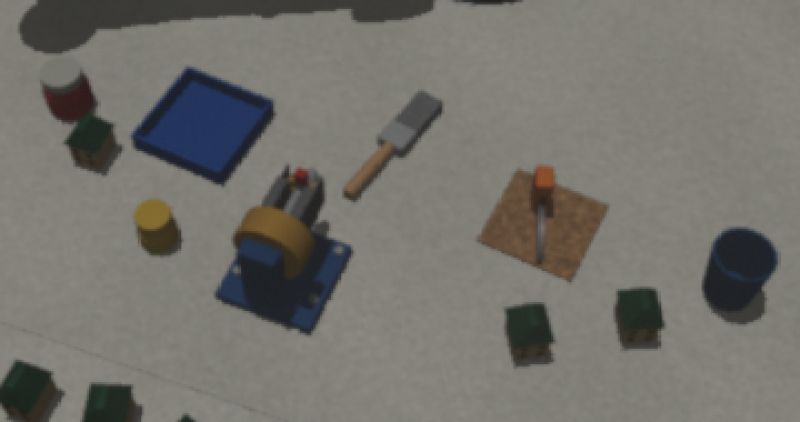

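View pics/t0b.png

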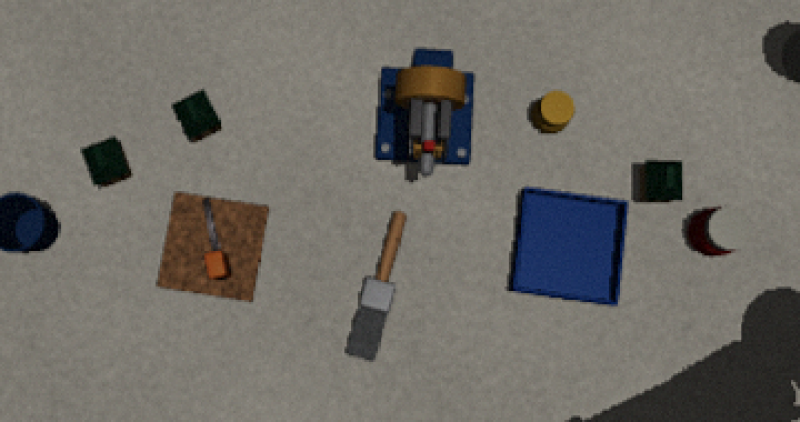

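Top view: the spindle's rod points towards the robot, free end near crop (428,172). The wedge has its grip at (215,263) and its nose at (207,200). The tray is at (570,245), and the brush lies between the pad and the tray. I'll look closer to get the yaws.

```bash
cat > z.py <<'E'
from h import *
import collections
acc=collections.defaultdict(list)
fr={"scene":[], "top":[]}
names="spindle rod_end hub_face seat clip_bow clip_tab wedge wedge_grip pad tray".split()
for k in range(5):
    a=arm.get_image("scene");b=arm.get_image("top");fr["scene"].append(a["frame"].astype(float));fr["top"].append(b["frame"].astype(float))
    for n in names:
        for v,im in(("s",a),("t",b)):
            for x in arm.place_of(n,im)[:1]: acc[n,v].append(x["centre"])
for n in names:
    c=[np.median(acc[n,v],axis=0) for v in "st"]; 
    x,e=tri([ray(a,c[0]),ray(b,c[1])])
    print(n,x.round(4),round(e,4),(np.std(acc[n,"s"],axis=0)*512).round(1),(np.std(acc[n,"t"],axis=0)*512).round(1),(c[1]*[512,384]).round(1))
A=np.mean(fr["scene"],0);B=np.mean(fr["top"],0)
np.savez("cams.npz",A=A,B=B,Ta=a["T"],Tb=b["T"],Ka=a["mtx"],Kb=b["mtx"])
f=lambda I,c0,r0:cv2.resize(np.clip(I[r0:r0+58,c0:c0+78]*1.6,0,255).astype(np.uint8)[:,:,::-1],(400,297),interpolation=2)
cv2.imwrite("pics/z.png",np.vstack([np.hstack([f(A,170,178),f(A,285,178)]),np.hstack([f(B,235,130),f(B,140,192)])]))
print(a["mtx"].round(1).tolist(),b["mtx"].round(1).tolist())
E
python3 z.py
```

```text
spindle [ 0.6509 -0.0606  0.004 ] 0.0033 [1.3 1. ] [1.9 1.4] [269.9 164.5]
rod_end [ 0.5574 -0.0604  0.0917] 0.0026 [27.4 16.8] [38.3 22.7] [272. 190.]
hub_face [ 0.6    -0.0577  0.096 ] 0.0023 [1.  1.2] [0.9 2. ] [271.3 174.8]
seat [ 0.5882 -0.0574  0.0972] 0.0011 [1.5 1.3] [38.3 22.8] [271.6 178.7]
clip_bow [ 0.59   -0.0536  0.1101] 0.0034 [1.7 1.6] [0.7 1.9] [269.8 177.4]
clip_tab [ 0.5942 -0.0501  0.1315] 0.0007 [60.  37.6] [1.7 1.6] [270.1 174.1]
wedge [0.4448 0.2093 0.0076] 0.0062 [42.4  7.1] [2. 2.] [177.5 230.7]
wedge_grip [0.4498 0.2112 0.0634] 0.0044 [1.3 1.8] [ 1.9 34.7] [174.6 227.5]
pad [0.4741 0.2205 0.0039] 0.001 [1.  1.5] [0.6 2.1] [176.  220.4]
tray [ 0.489  -0.2506  0.0184] 0.0006 [1.4 1.3] [23.8 22.9] [334.7 217.7]
[[487.0, 0.0, 249.9], [0.0, 487.0, 193.8], [0.0, 0.0, 1.0]] [[416.2, 0.0, 245.8], [0.0, 416.2, 190.9], [0.0, 0.0, 1.0]]
```

View pics/z.png

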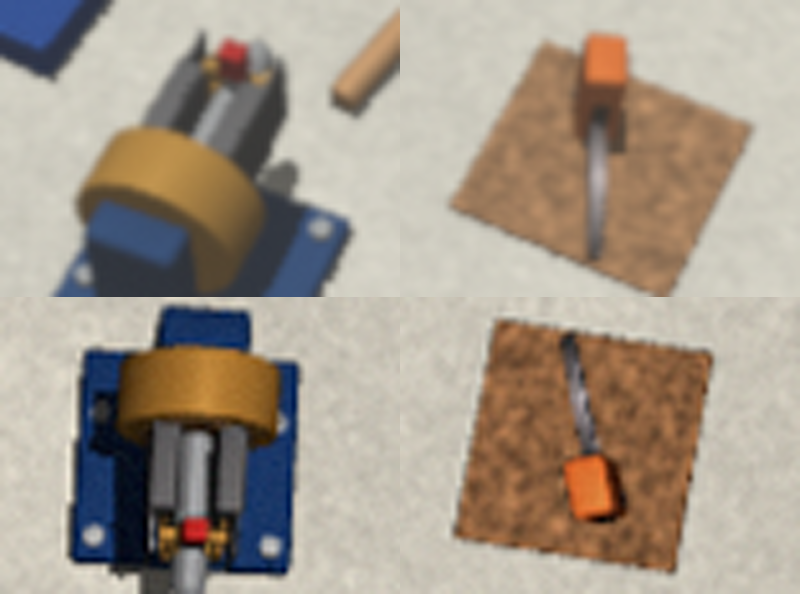

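The zoom shows four foot corners, the red tab, the rod tip, the grip's top face and the blade. I'll use them for the yaws.

```bash
cat > y.py <<'E'
from h import *
d=np.load("cams.npz");b=dict(frame=d["B"],mtx=d["Kb"],T=d["Tb"]);a=dict(frame=d["A"],mtx=d["Ka"],T=d["Ta"])
def P(im,c0,r0,ox,oy,u,v,z):
    c=c0-.5+((u-ox)+.5)*78/400; r=r0-.5+((v-oy)+.5)*58/297
    return atz(im,[(c+.5*0)/512,r/384],z)
t=lambda u,v,z:P(b,235,130,0,297,u,v,z)
C=[t(*p,.014) for p in((85,350),(300,364),(290,575),(70,559))]
ang=lambda v:round(np.degrees(np.arctan2(v[1],v[0])),2)
print("foot",np.round(C,4).tolist(),"ctr",np.mean(C,0).round(4),"x dirs",ang(C[0]-C[3]),ang(C[1]-C[2]),"y dirs-90",ang(C[0]-C[1])-90,ang(C[3]-C[2])-90)
print("screws",t(93,534,.016),t(270,545,.016), ang(t(93,534,.016)-t(270,545,.016))-90)
print("tab top",t(195,529,.134),"tip",t(190,594,.1), "rod in hub",t(200,445,.105),"roll",t(122,395,.12),t(281,395,.12))
print("tab scene",P(a,170,178,0,0,232,48,.134))
w=lambda u,v,z:P(b,140,192,400,297,u,v,z)
n,g=w(570,336,.016),w(589,452,.026)
print("nose",n,"root",g,ang(n-g))
G=[w(*p,.064) for p in((564,464),(606,456),(616,512),(574,519))]
print("grip",np.mean(G,0),ang(G[0]-G[3]),ang(G[1]-G[2]),ang(G[0]-G[1])-90,ang(G[3]-G[2])-90,np.linalg.norm(G[0]-G[1]),np.linalg.norm(G[0]-G[3]))
ws=lambda u,v,z:P(a,285,178,400,0,u,v,z)
S=[ws(*p,.064) for p in((588,35),(627,37),(625,86),(584,84))]
print("grip scene",np.mean(S,0),"nose scene",ws(594,258,.012), "root",ws(598,112,.026),ang(ws(594,258,.012)-ws(598,112,.026)))
p=[w(*p,.004) for p in((497,320),(712,352),(675,572),(455,536))];print("pad",np.mean(p,0),ang(p[0]-p[3]))
E
python3 y.py
```

```text
foot [[0.7234, 0.001, 0.014], [0.7172, -0.1274, 0.014], [0.589, -0.1213, 0.014], [0.5962, 0.0081, 0.014]] ctr [ 0.6565 -0.0599  0.014 ] x dirs -3.16 -2.74 y dirs-90 -2.730000000000004 -3.180000000000007
screws [ 0.61105703 -0.00518635  0.016     ] [ 0.60639407 -0.10927851  0.016     ] -2.5600000000000023
tab top [ 0.59138765 -0.05628329  0.134     ] tip [ 0.56202506 -0.05631615  0.1       ] rod in hub [ 0.64434659 -0.06092685  0.105     ] roll [ 0.66781091 -0.01718749  0.12      ] [ 0.66948968 -0.10371943  0.12      ]
tab scene [ 0.59031263 -0.05864364  0.134     ]
nose [0.53585436 0.23209345 0.016     ] root [0.46773875 0.21666298 0.026     ] 12.76
grip [0.44488708 0.20937077 0.064     ] 12.75 12.4 11.86 10.459999999999994 0.023487049319181903 0.030973706061657547
grip scene [0.44742917 0.20926013 0.064     ] nose scene [0.5388524  0.23334426 0.012     ] root [0.45486699 0.21138707 0.026     ] 14.65
pad [0.47411662 0.22268992 0.004     ] -8.08
```

Request:
carry_out:
  claw: [6,6,6,6,6,6,6,6,6,6,6,6,6,6,6,6,6,6,6,6]
  delta_pos:
    - [0,0,0]
    - [0,0,0]
    - [2,-4,0]
    - [2,-4,0]
    - [2,-4,0]
    - [2,-4,0]
    - [2,-4,0]
    - [2,-4,0]
    - [2,-4,0]
    - [2,-4,0]
    - [2,-4,0]
    - [2,-4,0]
    - [2,-4,0]
    - [2,-4,0]
    - [2,-4,0]
    - [2,-4,0]
    - [2,-4,0]
    - [2,-4,0]
    - [2,-4,0]
    - [2,-3.5,0]
  angular:
    - [0,0,0.095]
    - [0,0,0.095]
    - [0,0,0]
    - [0,0,0]
    - [0,0,0]
    - [0,0,0]
    - [0,0,0]
    - [0,0,0]
    - [0,0,0]
    - [0,0,0]
    - [0,0,0]
    - [0,0,0]
    - [0,0,0]
    - [0,0,0]
    - [0,0,0]
    - [0,0,0]
    - [0,0,0]
    - [0,0,0]
    - [0,0,0]
    - [0,0,0]
  force: 20

```text
clock: 9.4
position: [0.4419, 0.211, 0.2269]
ee_rot: [-3.12, -0.365, -0.001]
force: [0.6, -1.1, 0.6]
width: 0.655
gripper_force: 0.0
```

```bash
cat >> h.py <<'E'
def go(x,y,z,yaw):
    s=st();Rt=R.from_rotvec(s["ee_rot"]);M=Rt.as_matrix();psi=np.arctan2(M[1,0],M[0,0])
    G=R.from_euler("z",yaw)*R.from_rotvec([np.pi,0,0])
    d=np.array([x,y,z])-s["position"]
    print("yaw",psi.round(4),"tilt",np.round(M[:,2],4),"rot",(Rt.inv()*G).as_rotvec().round(4),"delta cm now-axes",(M.T@d*100).round(2),"goal-axes",(G.as_matrix().T@d*100).round(2))
E
python3 -c "
from h import *
go(.446,.2093,.125,.2327)"
```

```text
{'clock': 9.4, 'position': [0.4419, 0.211, 0.2269], 'ee_rot': [-3.1199, -0.3654, -0.0009], 'force': [0.5521, -1.1122, 0.5817], 'ft_torque': [0.0282, -0.0258, -0.0195], 'width': 0.6546, 'gripper_force': 0.0}
yaw 0.2332 tilt [ 5.e-04  4.e-04 -1.e+00] rot [-0.0003 -0.0006  0.0005] delta cm now-axes [ 0.35  0.27 10.19] goal-axes [ 0.36  0.26 10.19]
```

Request:
carry_out:
  claw: [6,6,6,6,6,6,6,6,0,0,0,0,0,0]
  delta_pos:
    - [0.35,0.27,3]
    - [0,0,4]
    - [0,0,4]
    - [0,0,4]
    - [0,0,3]
    - [0,0,1.5]
    - [0,0,0.7]
    - [0,0,0]
    - [0,0,0]
    - [0,0,0]
    - [0,0,0]
    - [0,0,0]
    - [0,0,0]
    - [0,0,0]
  angular:
    - [0,0,0]
    - [0,0,0]
    - [0,0,0]
    - [0,0,0]
    - [0,0,0]
    - [0,0,0]
    - [0,0,0]
    - [0,0,0]
    - [0,0,0]
    - [0,0,0]
    - [0,0,0]
    - [0,0,0]
    - [0,0,0]
    - [0,0,0]
  force: 35

```text
clock: 10.8
position: [0.4461, 0.2073, 0.0251]
ee_rot: [-3.12, -0.365, -0.001]
force: [-1.0, 0.2, 5.2]
width: 0.26
gripper_force: 35.0
```

```bash
python3 -c "
from h import *
go(.446,.2093,.125,.2327)"
```

```text
{'clock': 10.8, 'position': [0.4461, 0.2073, 0.0251], 'ee_rot': [-3.12, -0.3648, -0.0012], 'force': [-0.9612, 0.2425, 5.1912], 'ft_torque': [0.1145, 0.0897, -0.0379], 'width': 0.2598, 'gripper_force': 34.9554}
yaw 0.2328 tilt [ 7.e-04  5.e-04 -1.e+00] rot [-0.0003 -0.0008  0.0001] delta cm now-axes [ 0.04 -0.2  -9.99] goal-axes [ 0.03 -0.2  -9.99]
```

Request:
carry_out:
  claw: [0,0,0,0,0,0,0,0,0,0,0,0,0,0,0,0]
  delta_pos:
    - [0,0,-1]
    - [0,0,-3]
    - [0,0,-4]
    - [0,0,-3.5]
    - [0,0,-1]
    - [0,0,0]
    - [0.2,2,0]
    - [0.3,3,0]
    - [0.3,3.5,0]
    - [0.3,3.5,0]
    - [0.3,3.5,0]
    - [0.3,3.5,0]
    - [0.3,3,0]
    - [0.3,2.5,0]
    - [0.3,1.15,0]
    - [0,0,0]
  angular:
    - [0,0,0]
    - [0,0,0]
    - [0,0,0]
    - [0,0,0.0917]
    - [0,0,0.0917]
    - [0,0,0.1]
    - [0,0,0]
    - [0,0,0]
    - [0,0,0]
    - [0,0,0]
    - [0,0,0]
    - [0,0,0]
    - [0,0,0]
    - [0,0,0]
    - [0,0,0]
    - [0,0,0]

```text
clock: 12.4
position: [0.4589, -0.0518, 0.1499]
ee_rot: [3.14, -0.084, 0.0]
force: [-0.2, 1.1, -1.7]
width: 0.262
gripper_force: 35.0
```

```bash
python3 -c "
from h import *
a=arm.get_image('scene');b=arm.get_image('top')
go(.4792,-.0512,.15,-.0506)
f=lambda I,c0,r0:cv2.resize(np.clip(I[r0:r0+75,c0:c0+100]*1.6,0,255).astype(np.uint8)[:,:,::-1],(400,300),interpolation=2)
cv2.imwrite('pics/g.png',np.hstack([f(a['frame'],180,150),f(b['frame'],220,150)]))"
```

```text
{'clock': 12.5, 'position': [0.4588, -0.0493, 0.1499], 'ee_rot': [-3.1399, 0.0784, -0.0001], 'force': [0.516, 1.3511, -0.9325], 'ft_torque': [0.1063, 0.0059, 0.0028], 'width': 0.2587, 'gripper_force': 34.9543}
yaw -0.0499 tilt [ 1.e-04  7.e-04 -1.e+00] rot [-0.0007 -0.0001  0.0007] delta cm now-axes [ 2.04  0.09 -0.01] goal-axes [ 2.04  0.09 -0.01]
```

View pics/g.png

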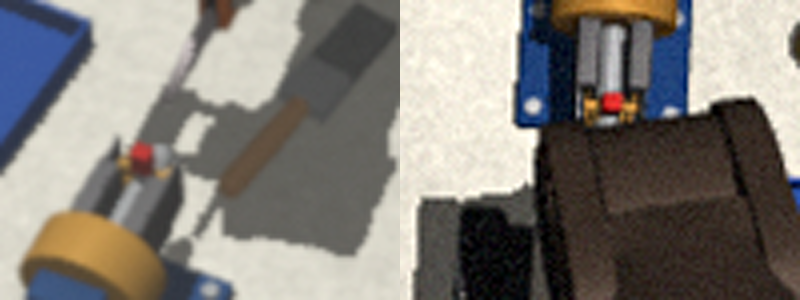

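The scene view shows the nose at crop (175,88), lined up with the rod and short of the clip. The red tab is at crop (143,158). Next I move over the rod and feel downward.

Request:
carry_out:
  claw: [0,0,0,0,0,0]
  delta_pos:
    - [1,0.05,-0.0]
    - [1,0.04,0.6]
    - [0,0,1]
    - [0,0,0.4]
    - [0,0,0]
    - [0,0,0]
  angular:
    - [0,0,0]
    - [0,0,0]
    - [0,0,0]
    - [0,0,0]
    - [0,0,0]
    - [0,0,0]

```text
clock: 13.1
position: [0.4783, -0.0523, 0.1294]
ee_rot: [-3.141, 0.079, 0.001]
force: [-0.5, -0.6, -1.2]
width: 0.265
gripper_force: 35.0
```

Request:
carry_out:
  claw: [0,0,0,0]
  delta_pos:
    - [0,0,0.1]
    - [0,0,0.1]
    - [0,0,0.1]
    - [0,0,0]
  angular:
    - [0,0,0]
    - [0,0,0]
    - [0,0,0]
    - [0,0,0]

```text
clock: 13.5
position: [0.4787, -0.0525, 0.1267]
ee_rot: [3.141, -0.08, 0.0]
force: [0.7, -0.8, -0.8]
width: 0.259
gripper_force: 35.0
```

Request:
carry_out:
  claw: [0,0,0]
  delta_pos:
    - [0,0,0.1]
    - [0,0,0.1]
    - [0,0,0]
  angular:
    - [0,0,0]
    - [0,0,0]
    - [0,0,0]

```text
clock: 13.8
position: [0.4787, -0.0525, 0.1246]
ee_rot: [3.141, -0.08, -0.0]
force: [-1.0, 0.6, -1.2]
width: 0.261
gripper_force: 35.0
```

Request:
carry_out:
  claw: [0,0,0]
  delta_pos:
    - [0,0,0.1]
    - [0,0,0.1]
    - [0,0,0]
  angular:
    - [0,0,0]
    - [0,0,0]
    - [0,0,0]

```text
clock: 14.1
position: [0.4787, -0.0525, 0.1226]
ee_rot: [3.141, -0.08, -0.0]
force: [-0.3, -0.6, -1.9]
width: 0.258
gripper_force: 35.0
```

Request:
carry_out:
  claw: [0,0,0]
  delta_pos:
    - [0,0,0.1]
    - [0,0,0.1]
    - [0,0,0]
  angular:
    - [0,0,0]
    - [0,0,0]
    - [0,0,0]

```text
clock: 14.4
position: [0.4787, -0.0525, 0.1206]
ee_rot: [3.141, -0.08, -0.0]
force: [0.7, 0.3, -0.4]
width: 0.262
gripper_force: 35.0
```

Request:
carry_out:
  claw: [0,0,0]
  delta_pos:
    - [0,0,0.1]
    - [0,0,0.1]
    - [0,0,0]
  angular:
    - [0,0,0]
    - [0,0,0]
    - [0,0,0]

```text
clock: 14.7
position: [0.4793, -0.0524, 0.1191]
ee_rot: [3.141, -0.079, 0.002]
force: [-1.2, 0.6, 3.7]
width: 0.263
gripper_force: 35.0
```

Rod contact felt at TCP z ≈ 0.119. Next I feel both sides of the rod to centre the blade.

Request:
carry_out:
  claw: [0,0,0,0,0,0,0,0,0]
  delta_pos:
    - [0,0,-0.5]
    - [0,1.2,0]
    - [0,1,0]
    - [0,0,0.7]
    - [0,0,0.6]
    - [0,-0.2,0]
    - [0,-0.2,0]
    - [0,0,0]
    - [0,0,0]
  angular:
    - [0,0,0]
    - [0,0,0]
    - [0,0,0]
    - [0,0,0]
    - [0,0,0]
    - [0,0,0]
    - [0,0,0]
    - [0,0,0]
    - [0,0,0]

```text
clock: 15.6
position: [0.478, -0.0701, 0.1109]
ee_rot: [3.141, -0.078, 0.0]
force: [0.3, 0.3, -0.7]
width: 0.259
gripper_force: 35.0
```

Request:
carry_out:
  claw: [0,0,0,0]
  delta_pos:
    - [0,-0.1,0]
    - [0,-0.1,0]
    - [0,0,0]
    - [0,0,0]
  angular:
    - [0,0,0]
    - [0,0,0]
    - [0,0,0]
    - [0,0,0]

```text
clock: 16.0
position: [0.478, -0.0684, 0.1108]
ee_rot: [3.141, -0.08, 0.0]
force: [-0.2, -0.0, -2.1]
width: 0.261
gripper_force: 35.0
```

Request:
carry_out:
  claw: [0,0,0,0]
  delta_pos:
    - [0,-0.1,0]
    - [0,-0.1,0]
    - [0,0,0]
    - [0,0,0]
  angular:
    - [0,0,0]
    - [0,0,0]
    - [0,0,0]
    - [0,0,0]

```text
clock: 16.4
position: [0.4781, -0.0664, 0.1107]
ee_rot: [3.141, -0.08, -0.0]
force: [-0.7, -0.3, -1.3]
width: 0.258
gripper_force: 35.0
```

Request:
carry_out:
  claw: [0,0,0,0]
  delta_pos:
    - [0,-0.1,0]
    - [0,-0.1,0]
    - [0,0,0]
    - [0,0,0]
  angular:
    - [0,0,0]
    - [0,0,0]
    - [0,0,0]
    - [0,0,0]

```text
clock: 16.8
position: [0.4781, -0.0651, 0.1107]
ee_rot: [3.14, -0.081, -0.0]
force: [0.0, -3.5, -0.6]
width: 0.262
gripper_force: 35.0
```

Request:
carry_out:
  claw: [0,0,0,0,0,0,0,0,0,0]
  delta_pos:
    - [0,0.2,0]
    - [0,0.1,-0.5]
    - [0,0,-1]
    - [0,-1.1,0]
    - [0,-1.2,0]
    - [0,-1,0]
    - [0,0,0.8]
    - [0,0,0.7]
    - [0,0.1,0]
    - [0,0,0]
  angular:
    - [0,0,0]
    - [0,0,0]
    - [0,0,0]
    - [0,0,0]
    - [0,0,0]
    - [0,0,0]
    - [0,0,0]
    - [0,0,0]
    - [0,0,0]
    - [0,0,0]

```text
clock: 17.8
position: [0.4792, -0.0361, 0.1102]
ee_rot: [3.14, -0.081, -0.002]
force: [0.1, 0.6, -1.6]
width: 0.257
gripper_force: 35.0
```

Request:
carry_out:
  claw: [0,0,0]
  delta_pos:
    - [0,0.1,0]
    - [0,0,0]
    - [0,0,0]
  angular:
    - [0,0,0]
    - [0,0,0]
    - [0,0,0]

```text
clock: 18.1
position: [0.4797, -0.0367, 0.1109]
ee_rot: [3.14, -0.08, 0.001]
force: [-0.1, 0.2, -2.5]
width: 0.26
gripper_force: 35.0
```

Request:
carry_out:
  claw: [0,0,0]
  delta_pos:
    - [0,0.1,0]
    - [0,0,0]
    - [0,0,0]
  angular:
    - [0,0,0]
    - [0,0,0]
    - [0,0,0]

```text
clock: 18.4
position: [0.4796, -0.0375, 0.1108]
ee_rot: [3.141, -0.08, 0.0]
force: [-0.0, -0.6, -1.6]
width: 0.26
gripper_force: 35.0
```

Request:
carry_out:
  claw: [0,0,0]
  delta_pos:
    - [0,0.1,0]
    - [0,0,0]
    - [0,0,0]
  angular:
    - [0,0,0]
    - [0,0,0]
    - [0,0,0]

```text
clock: 18.7
position: [0.4795, -0.0384, 0.1107]
ee_rot: [3.141, -0.079, 0.0]
force: [0.4, 0.5, -0.5]
width: 0.258
gripper_force: 35.0
```

Request:
carry_out:
  claw: [0,0,0]
  delta_pos:
    - [0,0.1,0]
    - [0,0,0]
    - [0,0,0]
  angular:
    - [0,0,0]
    - [0,0,0]
    - [0,0,0]

```text
clock: 19.0
position: [0.4794, -0.0391, 0.1107]
ee_rot: [-3.14, 0.079, -0.0]
force: [-0.5, 2.5, -1.6]
width: 0.258
gripper_force: 35.0
```

Request:
carry_out:
  claw: [0,0,0,0,0,0,0,0,0,0]
  delta_pos:
    - [0,-0.3,0]
    - [0,0,-0.7]
    - [0,0,-0.8]
    - [0,0.8,0]
    - [0,0.76,0]
    - [0,0,0.3]
    - [0,0,0.2]
    - [0,0,0.1]
    - [0,0,0]
    - [0,0,0]
  angular:
    - [0,0,0]
    - [0,0,0]
    - [0,0,0]
    - [0,0,0]
    - [0,0,0]
    - [0,0,0]
    - [0,0,0]
    - [0,0,0]
    - [0,0,0]
    - [0,0,0]
  force: 60

```text
clock: 20.0
position: [0.4789, -0.0519, 0.1198]
ee_rot: [-3.141, 0.079, -0.0]
force: [-0.1, -0.1, 0.3]
width: 0.257
gripper_force: 60.0
```

```bash
python3 -c "
from h import *
go(.4787,-.052,.1192,-.0506)"
```

```text
{'clock': 20.0, 'position': [0.4789, -0.0519, 0.1198], 'ee_rot': [-3.1406, 0.079, -0.0003], 'force': [-0.127, -0.0558, 0.285], 'ft_torque': [0.0051, -0.0817, 0.008], 'width': 0.2573, 'gripper_force': 59.9627}
yaw -0.0503 tilt [ 2.e-04  0.e+00 -1.e+00] rot [-0.     -0.0002  0.0003] delta cm now-axes [-0.02  0.02  0.06] goal-axes [-0.02  0.02  0.06]
```

Request:
carry_out:
  claw: [0,0,0,0,0,0,0]
  delta_pos:
    - [0,0,0.08]
    - [0,0,0]
    - [0.2,0,0]
    - [0.2,0,0]
    - [0.2,0,0]
    - [0.2,0,0]
    - [0,0,0]
  angular:
    - [0,0,0]
    - [0,0,0]
    - [0,0,0]
    - [0,0,0]
    - [0,0,0]
    - [0,0,0]
    - [0,0,0]

```text
clock: 20.7
position: [0.4876, -0.0525, 0.1192]
ee_rot: [-3.141, 0.08, -0.002]
force: [-0.5, -0.4, 5.3]
width: 0.256
gripper_force: 60.0
```

Request:
carry_out:
  claw: [0,0,0,0,0]
  delta_pos:
    - [0.15,0,-0.03]
    - [0.15,0,0]
    - [0.15,0,0]
    - [0.15,0,0]
    - [0,0,0]
  angular:
    - [0,0,0]
    - [0,0,0]
    - [0,0,0]
    - [0,0,0]
    - [0,0,0]

```text
clock: 21.2
position: [0.4932, -0.0528, 0.1193]
ee_rot: [3.141, -0.08, 0.001]
force: [-1.7, 0.3, 4.2]
width: 0.261
gripper_force: 60.0
```

Request:
carry_out:
  claw: [0,0,0,0]
  delta_pos:
    - [0.1,0,0]
    - [0.1,0,0]
    - [0.1,0,0]
    - [0,0,0]
  angular:
    - [0,0,0]
    - [0,0,0]
    - [0,0,0]
    - [0,0,0]

```text
clock: 21.6
position: [0.4961, -0.0529, 0.1193]
ee_rot: [3.141, -0.08, 0.0]
force: [-0.9, 0.5, 5.4]
width: 0.258
gripper_force: 60.0
```

Request:
carry_out:
  claw: [0,0,0,0]
  delta_pos:
    - [0.1,0,0]
    - [0.1,0,0]
    - [0.1,0,0]
    - [0,0,0]
  angular:
    - [0,0,0]
    - [0,0,0]
    - [0,0,0]
    - [0,0,0]

```text
clock: 22.0
position: [0.4991, -0.0531, 0.1193]
ee_rot: [3.141, -0.08, 0.001]
force: [-1.3, 1.0, 5.2]
width: 0.259
gripper_force: 60.0
```

Request:
carry_out:
  claw: [0,0,0,0]
  delta_pos:
    - [0.1,0,0]
    - [0.1,0,0]
    - [0.1,0,0]
    - [0,0,0]
  angular:
    - [0,0,0]
    - [0,0,0]
    - [0,0,0]
    - [0,0,0]

```text
clock: 22.4
position: [0.5013, -0.0532, 0.1193]
ee_rot: [3.14, -0.08, -0.002]
force: [-4.4, 0.4, 8.1]
width: 0.26
gripper_force: 60.0
```

Request:
carry_out:
  claw: [0,0,0]
  delta_pos:
    - [0,0,-0.05]
    - [0.05,0,0]
    - [0,0,0]
  angular:
    - [0,0,0]
    - [0,0,0]
    - [0,0,0]

```text
clock: 22.7
position: [0.5014, -0.0533, 0.1195]
ee_rot: [3.14, -0.08, -0.003]
force: [-5.1, -0.2, 5.9]
width: 0.257
gripper_force: 60.0
```

```bash
python3 -c "
from h import *
a=arm.get_image('scene');go(.5013,-.0532,.1193,-.0506)
cv2.imwrite('pics/k.png',cv2.resize(np.clip(a['frame'][160:250,160:280]*1.6,0,255).astype(np.uint8)[:,:,::-1],(800,600),interpolation=2))"
```

```text
{'clock': 22.75, 'position': [0.5014, -0.0532, 0.1195], 'ee_rot': [3.1404, -0.0795, -0.0028], 'force': [-3.8582, 0.0691, 5.7417], 'ft_torque': [0.0522, 0.5418, -0.0097], 'width': 0.2627, 'gripper_force': 59.9645}
yaw -0.0506 tilt [-1.8e-03 -1.0e-04 -1.0e+00] rot [ 0.0002  0.0018 -0.    ] delta cm now-axes [-0.01 -0.    0.02] goal-axes [-0.01 -0.    0.02]
```

View pics/k.png

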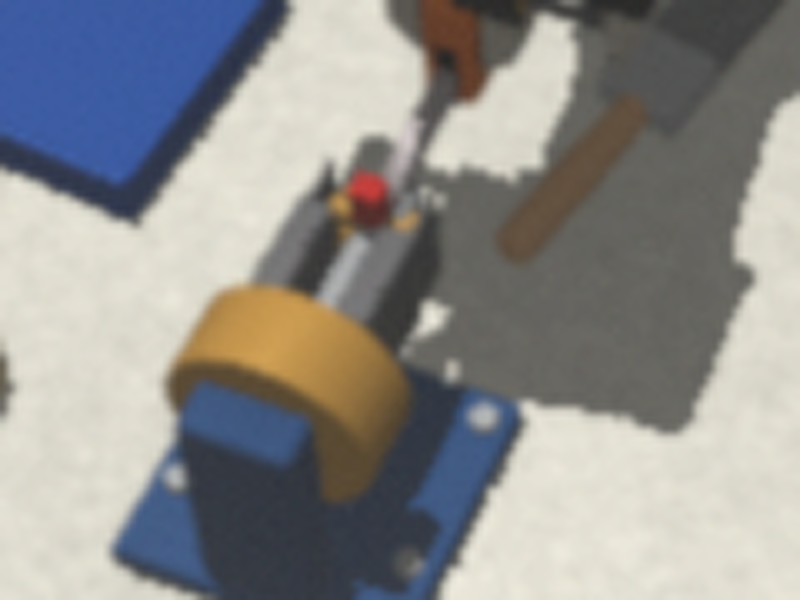

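```bash
python3 -c "
from h import *
d=np.load('cams.npz');a=dict(mtx=d['Ka'],T=d['Ta'])
Sp=lambda x,y,z:np.array([.653+x*np.cos(.0506)+y*np.sin(.0506),-.06-x*np.sin(.0506)+y*np.cos(.0506),z])
W=lambda x,y,z:np.array([.5014+x*np.cos(.0506)+y*np.sin(.0506),-.0532-x*np.sin(.0506)+y*np.cos(.0506),z])
px=lambda p:((proj(a,p)-[160,160])*800/120).round(0)
for n,p in [('tip',Sp(-94,0,95)/1),]:pass
for n,p in dict(tip=Sp(-.094,0,.095),tiptop=Sp(-.084,0,.105),hubtop=Sp(-.02,0,.105),tab=Sp(-.0605,0,.134),guardR=Sp(-.072,.0225,.125),guardL=Sp(-.072,-.0225,.125),footR=Sp(-.065,.065,.014),footBR=Sp(.065,.065,.014),nose=W(.094,0,.107),mid=W(.053,0,.121),root=W(.017,0,.121),gripF=W(.017,0,.13)).items(): print(n,px(p))"
```

```text
tip [408. 181.]
tiptop [397. 185.]
hubtop [328. 305.]
tab [367. 185.]
guardR [433. 195.]
guardL [330. 160.]
footR [530. 396.]
footBR [399. 649.]
nose [367. 230.]
mid [408. 133.]
root [445.  69.]
gripF [444.  55.]
```

The view agrees with the projected model: blade on the rod, nose just under the bow, tab at (370,195). I'll lighten the bearing and go on.

Request:
carry_out:
  claw: [0,0,0,0]
  delta_pos:
    - [0,0,-0.05]
    - [0.08,0,0]
    - [0.08,0,0]
    - [0,0,0]
  angular:
    - [0,0,0]
    - [0,0,0]
    - [0,0,0]
    - [0,0,0]

```text
clock: 23.15
position: [0.5024, -0.0534, 0.1197]
ee_rot: [3.14, -0.08, -0.005]
force: [-5.4, 0.9, 5.7]
width: 0.256
gripper_force: 60.0
```

Request:
carry_out:
  claw: [0,0,0]
  delta_pos:
    - [0,0,-0.08]
    - [0,0,0]
    - [0,0,0]
  angular:
    - [0,0,0]
    - [0,0,0]
    - [0,0,0]

```text
clock: 23.45
position: [0.5025, -0.0534, 0.1202]
ee_rot: [3.14, -0.08, -0.005]
force: [-5.9, 0.1, 0.2]
width: 0.255
gripper_force: 60.0
```

```bash
python3 -c "
from h import *
for i in range(1): go(.5013,-.0532,.1193,-.0506)
"
```

```text
{'clock': 23.45, 'position': [0.5025, -0.0534, 0.1202], 'ee_rot': [3.1405, -0.0796, -0.0048], 'force': [-5.9326, 0.0737, 0.2027], 'ft_torque': [0.2162, 1.3295, 0.0071], 'width': 0.2548, 'gripper_force': 59.9627}
yaw -0.0507 tilt [-3.e-03 -1.e-04 -1.e+00] rot [ 0.0002  0.003  -0.0001] delta cm now-axes [-0.12 -0.01  0.09] goal-axes [-0.12 -0.01  0.09]
```

Request:
carry_out:
  claw: [0,0,0,0]
  delta_pos:
    - [0.08,0,0]
    - [0.08,0,0]
    - [0.08,0,0]
    - [0,0,0]
  angular:
    - [0,0,0]
    - [0,0,0]
    - [0,0,0]
    - [0,0,0]

```text
clock: 23.85
position: [0.504, -0.0535, 0.1201]
ee_rot: [3.14, -0.08, -0.007]
force: [-8.7, -0.1, 2.7]
width: 0.254
gripper_force: 60.0
```

Request:
carry_out:
  claw: [0,0,0,0]
  delta_pos:
    - [0.08,0,-0.03]
    - [0.08,0,0]
    - [0,0,0]
    - [0,0,0]
  angular:
    - [0,0,0]
    - [0,0,0]
    - [0,0,0]
    - [0,0,0]

```text
clock: 24.25
position: [0.5054, -0.0536, 0.1203]
ee_rot: [3.14, -0.08, -0.008]
force: [-8.7, 1.3, 1.5]
width: 0.257
gripper_force: 60.0
```

Request:
carry_out:
  claw: [0,0,0,0,0]
  delta_pos:
    - [0.08,0,-0.02]
    - [0.08,0,0]
    - [0.08,0,0]
    - [0.08,0,0]
    - [0,0,0]
  angular:
    - [0,0,0]
    - [0,0,0]
    - [0,0,0]
    - [0,0,0]
    - [0,0,0]

```text
clock: 24.75
position: [0.5089, -0.0538, 0.1204]
ee_rot: [3.14, -0.08, -0.007]
force: [-6.3, 0.2, -1.4]
width: 0.256
gripper_force: 60.0
```

Request:
carry_out:
  claw: [0,0,0,0,0,0]
  delta_pos:
    - [0.08,0,0.03]
    - [0.08,0,0]
    - [0.08,0,0]
    - [0.08,0,0]
    - [0.08,0,0]
    - [0,0,0]
  angular:
    - [0,0,0]
    - [0,0,0]
    - [0,0,0]
    - [0,0,0]
    - [0,0,0]
    - [0,0,0]

```text
clock: 25.35
position: [0.5129, -0.054, 0.1202]
ee_rot: [3.14, -0.08, -0.007]
force: [-7.3, -0.5, 0.2]
width: 0.258
gripper_force: 60.0
```

Request:
carry_out:
  claw: [0,0,0,0,0,0]
  delta_pos:
    - [0.08,0,0]
    - [0.08,0,0]
    - [0.08,0,0]
    - [0.08,0,0]
    - [0.08,0,0]
    - [0,0,0]
  angular:
    - [0,0,0]
    - [0,0,0]
    - [0,0,0]
    - [0,0,0]
    - [0,0,0]
    - [0,0,0]

```text
clock: 25.95
position: [0.5179, -0.0542, 0.1204]
ee_rot: [3.14, -0.08, -0.004]
force: [-5.0, 0.3, -3.0]
width: 0.257
gripper_force: 60.0
```

Request:
carry_out:
  claw: [0,0,0,0,0,0]
  delta_pos:
    - [0.08,0,0.05]
    - [0.08,0,0]
    - [0.08,0,0]
    - [0.08,0,0]
    - [0.08,0,0]
    - [0,0,0]
  angular:
    - [0,0,0]
    - [0,0,0]
    - [0,0,0]
    - [0,0,0]
    - [0,0,0]
    - [0,0,0]

```text
clock: 26.55
position: [0.5223, -0.0544, 0.1202]
ee_rot: [3.14, -0.08, -0.002]
force: [-4.9, 0.3, -2.7]
width: 0.256
gripper_force: 60.0
```

Request:
carry_out:
  claw: [0,0,0,0,0,0]
  delta_pos:
    - [0.08,0,0.06]
    - [0.08,0,0]
    - [0.08,0,0]
    - [0.08,0,0]
    - [0.08,0,0]
    - [0,0,0]
  angular:
    - [0,0,0]
    - [0,0,0]
    - [0,0,0]
    - [0,0,0]
    - [0,0,0]
    - [0,0,0]

```text
clock: 27.15
position: [0.5275, -0.0545, 0.1201]
ee_rot: [-3.141, 0.08, -0.001]
force: [-1.6, 0.0, -2.2]
width: 0.256
gripper_force: 60.0
```

```bash
python3 -c "
from h import *
a=arm.get_image('scene');st()
cv2.imwrite('pics/l.png',cv2.resize(np.clip(a['frame'][160:235,170:270]*1.6,0,255).astype(np.uint8)[:,:,::-1],(800,600),interpolation=2))"
```

```text
{'clock': 27.2, 'position': [0.5274, -0.0545, 0.1201], 'ee_rot': [-3.1405, 0.0797, -0.001], 'force': [-1.2068, -0.0228, -4.17], 'ft_torque': [0.0331, 0.4502, -0.0085], 'width': 0.2634, 'gripper_force': 59.9617}
```

View pics/l.png

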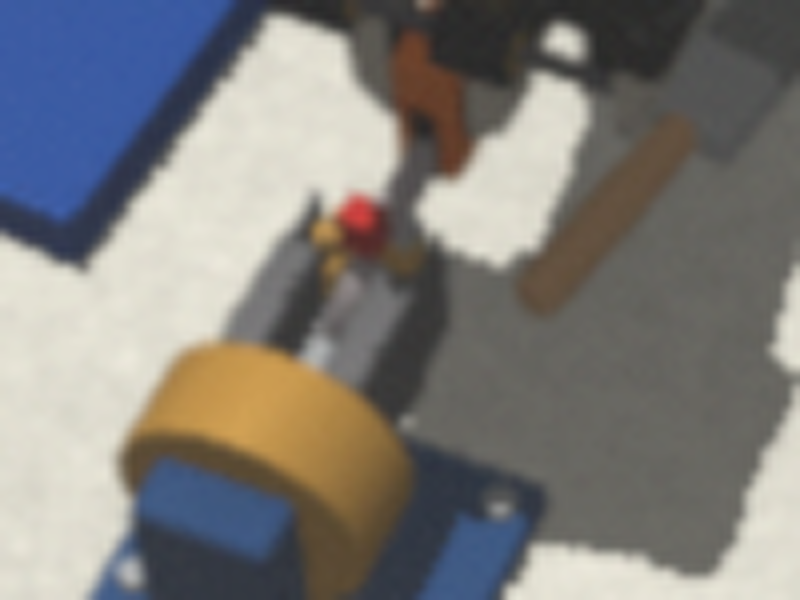

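The tab has risen about 8 mm but the clip hasn't clearly sprung, so I keep sliding.

Request:
carry_out:
  claw: [0,0,0,0,0,0]
  delta_pos:
    - [0.08,0,0.06]
    - [0.08,0,0]
    - [0.08,0,0]
    - [0.08,0,0]
    - [0.08,0,0]
    - [0,0,0]
  angular:
    - [0,0,0]
    - [0,0,0]
    - [0,0,0]
    - [0,0,0]
    - [0,0,0]
    - [0,0,0]

```text
clock: 27.8
position: [0.5317, -0.0547, 0.1198]
ee_rot: [-3.141, 0.08, -0.002]
force: [-0.6, 0.3, 1.9]
width: 0.26
gripper_force: 60.0
```

```bash
python3 -c "
from h import *
a=arm.get_image('scene');st()
print([(round(x['conf'],2),(np.array(x['centre'])*[512,384]).round(1)) for x in arm.place_of('clip_tab',a)])
hsv=cv2.cvtColor(a['frame'],cv2.COLOR_RGB2HSV);m=((hsv[...,0]<6)|(hsv[...,0]>174))&(hsv[...,1]>150)&(hsv[...,2]>60);m[:170]=0;m[:,:200]=0;m[230:]=0;m[:,235:]=0
print(np.argwhere(m).mean(0)[::-1],m.sum())
d=np.load('cams.npz');f=d['A'].astype(np.uint8);hsv=cv2.cvtColor(f,cv2.COLOR_RGB2HSV);m=((hsv[...,0]<6)|(hsv[...,0]>174))&(hsv[...,1]>150)&(hsv[...,2]>60);m[:170]=0;m[:,:200]=0;m[230:]=0;m[:,235:]=0
print(np.argwhere(m).mean(0)[::-1],m.sum())"
```

```text
{'clock': 27.85, 'position': [0.5317, -0.0546, 0.1198], 'ee_rot': [-3.1405, 0.0796, -0.002], 'force': [-2.1132, 0.404, 2.1898], 'ft_torque': [0.002, 0.0509, 0.0104], 'width': 0.256, 'gripper_force': 59.9632}
[(0.57, array([213.2, 188.5]))]
[214.11111111 186.33333333] 9
[214.8 188. ] 10
```

Request:
carry_out:
  claw: [0,0,0,0,0,0,0]
  delta_pos:
    - [0.1,0,-0.02]
    - [0.1,0,0]
    - [0.1,0,0]
    - [0.1,0,0]
    - [0.1,0,0]
    - [0,0,0]
    - [0,0,0]
  angular:
    - [0,0,0]
    - [0,0,0]
    - [0,0,0]
    - [0,0,0]
    - [0,0,0]
    - [0,0,0]
    - [0,0,0]

```text
clock: 28.6
position: [0.5364, -0.055, 0.1198]
ee_rot: [-3.141, 0.08, -0.001]
force: [2.1, -0.6, 0.6]
width: 0.256
gripper_force: 60.0
```

```bash
python3 -c "
from h import *
a=arm.get_image('scene');b=arm.get_image('top');st()
c=lambda f,c0,r0,w,h:cv2.resize(np.clip(f[r0:r0+h,c0:c0+w]*1.6,0,255).astype(np.uint8)[:,:,::-1],(400,400),interpolation=2)
A0=np.load('cams.npz')['A'].astype(np.uint8)
cv2.imwrite('pics/n.png',np.hstack([c(A0,190,165,50,50),c(a['frame'],190,165,50,50)]))
for v,im in(('a',a),('b',b)): print(v,[(round(x['conf'],2),(np.array(x['centre'])*[512,384]).round(1)) for x in arm.place_of('clip_tab',im)])"
```

```text
{'clock': 28.7, 'position': [0.5363, -0.0549, 0.1198], 'ee_rot': [3.1406, -0.0795, 0.001], 'force': [1.1853, -0.5385, 1.1913], 'ft_torque': [0.0146, -0.216, -0.0432], 'width': 0.2559, 'gripper_force': 59.9632}
a [(0.63, array([215.5, 183.4]))]
b [(0.58, array([252.9, 238.1]))]
```

View pics/n.png

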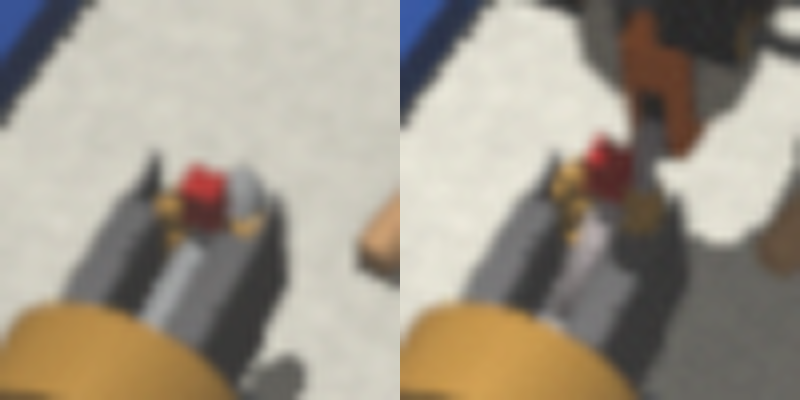

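Sprung: the tab rose 29/8 px, about 16 mm, from crop (205,197) to (208,168). I'll withdraw the wedge.

Request:
carry_out:
  claw: [0,0,0,0,0,0,0,0,0,0,0,0,0,0,0,0,0,0,0]
  delta_pos:
    - [-0.3,0,-0.05]
    - [-0.6,0,0]
    - [-1,0,0]
    - [-1.2,0,0]
    - [-1.2,0,0]
    - [-1.2,0,0]
    - [-1.2,0,0]
    - [-1.2,0,0]
    - [-0.6,0,0]
    - [0,0,-1]
    - [-0.2,-1.5,-2]
    - [-0.3,-3,0]
    - [-0.3,-4,0]
    - [-0.3,-4,0]
    - [-0.3,-4,0]
    - [-0.3,-4,0]
    - [-0.14,-3.5,0]
    - [0,-1.74,0]
    - [0,0,0]
  angular:
    - [0,0,0]
    - [0,0,0]
    - [0,0,0]
    - [0,0,0]
    - [0,0,0]
    - [0,0,0]
    - [0,0,0]
    - [0,0,0]
    - [0,0,0]
    - [0,0,0]
    - [0,0,0]
    - [0,0,0]
    - [0,0,0]
    - [0,0,0]
    - [0,0,0]
    - [0,0,0]
    - [0,0,0]
    - [0,0,0]
    - [0,0,0]

```text
clock: 30.7
position: [0.4461, 0.2111, 0.1512]
ee_rot: [-3.138, 0.073, -0.002]
force: [0.6, 0.2, -1.1]
width: 0.255
gripper_force: 60.0
```

```bash
python3 -c "
from h import *
a=arm.get_image('scene');b=arm.get_image('top');go(.4461,.2073,.0255,.2328)
for v,im in(('a',a),('b',b)): print(v,[(round(x['conf'],2),(np.array(x['centre'])*[512,384]).round(1)) for x in arm.place_of('clip_tab',im)])
c=lambda f,c0,r0,w,h:cv2.resize(np.clip(f[r0:r0+h,c0:c0+w]*1.6,0,255).astype(np.uint8)[:,:,::-1],(400,400),interpolation=2)
cv2.imwrite('pics/o.png',np.hstack([c(a['frame'],190,165,50,50),c(b['frame'],245,155,50,50)]))"
```

```text
{'clock': 30.8, 'position': [0.4461, 0.2073, 0.1505], 'ee_rot': [3.1404, -0.0788, 0.0004], 'force': [-0.4688, -0.3891, -1.2182], 'ft_torque': [-0.0187, 0.0389, -0.0388], 'width': 0.257, 'gripper_force': 59.9623}
yaw -0.0502 tilt [ 2.e-04 -2.e-04 -1.e+00] rot [ 2.00e-04 -2.00e-04 -2.83e-01] delta cm now-axes [-0.00e+00 -1.00e-02  1.25e+01] goal-axes [-0.  -0.  12.5]
a [(0.69, array([216.4, 187. ]))]
b [(0.48, array([271.4, 176.7])), (0.44, array([271.1, 172.6]))]
```

View pics/o.png

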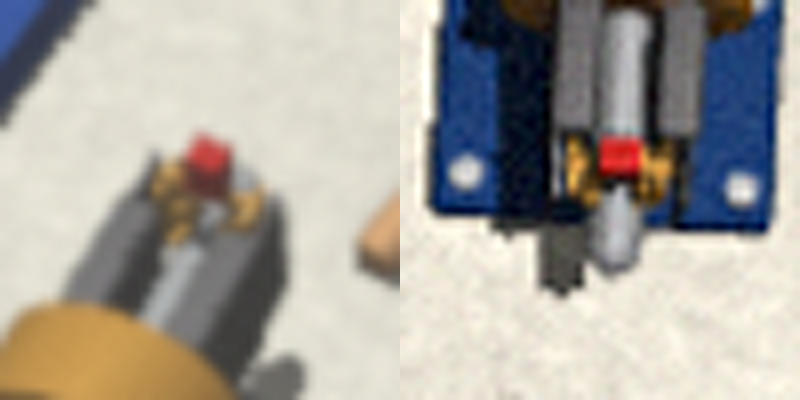

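Request:
carry_out:
  claw: [0,0,0,0,0,0,0,0,0,0]
  delta_pos:
    - [0,0,2]
    - [0,0,3]
    - [0,0,3]
    - [0,0,2]
    - [0,0,1.2]
    - [0,0,0.6]
    - [0,0,0.3]
    - [0,0,0.2]
    - [0,0,0.15]
    - [0,0,0]
  angular:
    - [0,0,-0.1]
    - [0,0,-0.1]
    - [0,0,-0.083]
    - [0,0,0]
    - [0,0,0]
    - [0,0,0]
    - [0,0,0]
    - [0,0,0]
    - [0,0,0]
    - [0,0,0]

```text
clock: 31.9
position: [0.4461, 0.2075, 0.0261]
ee_rot: [-3.12, -0.364, -0.001]
force: [-0.6, 0.7, -1.3]
width: 0.257
gripper_force: 60.0
```

```bash
python3 -c "
from h import *
go(.4461,.2073,.0252,.2328)
d=np.load('cams.npz');a=dict(frame=d['A'],mtx=d['Ka'],T=d['Ta']);b=dict(frame=d['B'],mtx=d['Kb'],T=d['Tb'])
sh=lambda c:[c[0]/512,c[1]/384]
A=ray(a,sh((190-.5+209/8,165-.5+(155)/8)));B=ray(b,sh((245-.5+220/8,155-.5+155/8)))
print(tri([A,B]), ray)
A0=atz(a,sh((190-.5+209/8,164.5+155/8)),.15);B0=atz(b,sh((244.5+220/8,154.5+155/8)),.15);print(A0,B0)
"
```

```text
{'clock': 31.9, 'position': [0.4461, 0.2075, 0.0261], 'ee_rot': [-3.1203, -0.364, -0.0013], 'force': [-0.6361, 0.746, -1.2915], 'ft_torque': [0.038, -0.0323, 0.0301], 'width': 0.2569, 'gripper_force': 59.9625}
yaw 0.2323 tilt [ 8.e-04  2.e-04 -1.e+00] rot [-0.     -0.0008 -0.0005] delta cm now-axes [-0.    0.02  0.09] goal-axes [-0.    0.02  0.09]
(array([ 0.59111925, -0.05412946,  0.15042276]), np.float64(0.0008014314089446694)) <function ray at 0x7fc675298cc0>
[ 0.59099794 -0.05506989  0.15      ] [ 0.59095079 -0.05339329  0.15      ]
```

Request:
carry_out:
  claw: [0,0,3.5,5,6,6,6,6,6,6,6,6]
  delta_pos:
    - [0,0,0.08]
    - [0,0,0]
    - [0,0,0]
    - [0,0,0]
    - [0,0,0]
    - [0,0,0]
    - [0,0,-1]
    - [0,0,-2]
    - [0,0,-4]
    - [0,0,-4]
    - [0,0,-4]
    - [0,0,-3]
  angular:
    - [0,0,0]
    - [0,0,0]
    - [0,0,0]
    - [0,0,0]
    - [0,0,0]
    - [0,0,0]
    - [0,0,0]
    - [0,0,0]
    - [0,0,0]
    - [0,0,0.09]
    - [0,0,0.09]
    - [0,0,0.1]

```text
clock: 33.1
position: [0.4459, 0.2079, 0.2082]
ee_rot: [-3.139, 0.08, -0.003]
force: [1.1, -0.6, -0.3]
width: 0.655
gripper_force: 0.0
```

```bash
python3 -c "
from h import *
a=arm.get_image('scene')
go(.591,-.0545,.2,-.0506)
c=lambda f,c0,r0,w,h:cv2.resize(np.clip(f[r0:r0+h,c0:c0+w]*1.6,0,255).astype(np.uint8)[:,:,::-1],(400,400),interpolation=2)
cv2.imwrite('pics/p.png',np.hstack([c(a['frame'],285,165,60,60),c(a['frame'],190,165,50,50)]))"
```

```text
{'clock': 33.15, 'position': [0.4477, 0.2092, 0.2123], 'ee_rot': [-3.1362, 0.0901, -0.0113], 'force': [1.8177, 0.8897, 3.1003], 'ft_torque': [0.1519, -0.1561, 0.0092], 'width': 0.651, 'gripper_force': 0.0}
yaw -0.0575 tilt [ 0.0073  0.0039 -1.    ] rot [-0.0043 -0.0071 -0.0069] delta cm now-axes [15.81 25.5   1.23] goal-axes [15.65 25.61  1.23]
```

View pics/p.png

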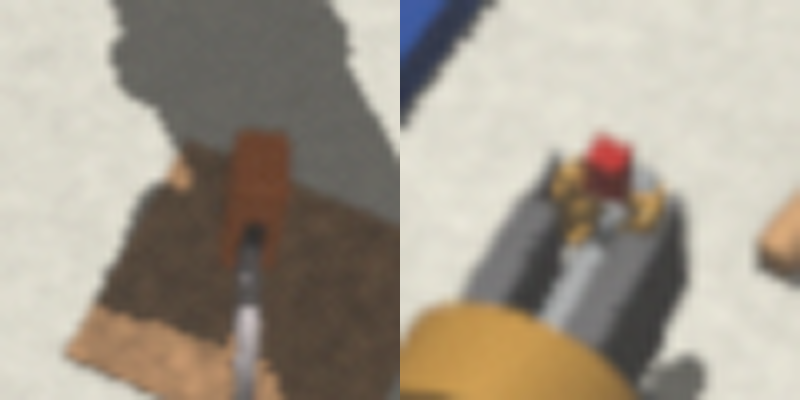

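The wedge stands on the pad (crop (260,190)) and the clip is unchanged on the rod (608,160). Now to the clip tab.

Request:
carry_out:
  claw: [4,4,4,4,4,4,4,4,4,4,4]
  delta_pos:
    - [0,0,0]
    - [1.8,3,0]
    - [1.8,3,0]
    - [1.8,3,0]
    - [1.8,3,0]
    - [1.8,3,0]
    - [1.8,3,0]
    - [1.8,3,0]
    - [1.8,3,0]
    - [1.2,1.5,0]
    - [0,0,0]
  angular:
    - [0,0,0]
    - [0,0,0]
    - [0,0,0]
    - [0,0,0]
    - [0,0,0]
    - [0,0,0]
    - [0,0,0]
    - [0,0,0]
    - [0,0,0]
    - [0,0,0]
    - [0,0,0]

```text
clock: 34.25
position: [0.5897, -0.0584, 0.2034]
ee_rot: [3.14, -0.08, -0.003]
force: [-0.5, -0.2, 1.3]
width: 0.433
gripper_force: 0.0
```

```bash
python3 -c "
from h import *
go(.591,-.0548,.134,-.0506)"
```

```text
{'clock': 34.25, 'position': [0.5897, -0.0584, 0.2034], 'ee_rot': [3.1395, -0.0803, -0.0031], 'force': [-0.4785, -0.1773, 1.3284], 'ft_torque': [0.0404, 0.023, -0.0296], 'width': 0.4327, 'gripper_force': 0.0}
yaw -0.0511 tilt [-0.002 -0.001 -1.   ] rot [ 0.0011  0.0019 -0.0005] delta cm now-axes [ 0.13 -0.37  6.94] goal-axes [ 0.11 -0.36  6.94]
```

Request:
carry_out:
  claw: [4,4,4,4,4,4]
  delta_pos:
    - [0.1,-0.3,0]
    - [0,0,2]
    - [0,0,2]
    - [0,0,1.2]
    - [0,0,0]
    - [0,0,0]
  angular:
    - [0,0,0]
    - [0,0,0]
    - [0,0,0]
    - [0,0,0]
    - [0,0,0]
    - [0,0,0]

```text
clock: 34.85
position: [0.5905, -0.051, 0.1533]
ee_rot: [-3.14, 0.073, 0.0]
force: [-0.2, -0.2, 1.2]
width: 0.437
gripper_force: 0.0
```

```bash
python3 -c "
from h import *
go(.591,-.0548,.134,-.0506)"
```

```text
{'clock': 34.85, 'position': [0.5905, -0.051, 0.1533], 'ee_rot': [-3.1405, 0.073, 0.0001], 'force': [-0.2464, -0.2456, 1.1814], 'ft_torque': [0.039, 0.0354, 0.0454], 'width': 0.437, 'gripper_force': 0.0}
yaw -0.0465 tilt [-1.e-04  3.e-04 -1.e+00] rot [-0.0003  0.0001  0.0041] delta cm now-axes [0.06 0.38 1.93] goal-axes [0.07 0.37 1.93]
```

Descend to the tab and close gently.

Request:
carry_out:
  claw: [4,4,4,4,0,0,0,0,0,0]
  delta_pos:
    - [0.05,0.37,0.5]
    - [0,0,0.8]
    - [0,0,0.6]
    - [0,0,0]
    - [0,0,0]
    - [0,0,0]
    - [0,0,0]
    - [0,0,0]
    - [0,0,0]
    - [0,0,0]
  angular:
    - [0,0,0]
    - [0,0,0]
    - [0,0,0]
    - [0,0,0]
    - [0,0,0]
    - [0,0,0]
    - [0,0,0]
    - [0,0,0]
    - [0,0,0]
    - [0,0,0]
  force: 15

```text
clock: 35.85
position: [0.5911, -0.0559, 0.1342]
ee_rot: [3.14, -0.075, 0.001]
force: [-0.0, -0.4, 1.4]
width: 0.153
gripper_force: 14.9
```

Request:
carry_out:
  claw: [0,0,0,0,0,0,0,0,0,0,0,0,0,0,0,0]
  delta_pos:
    - [0,0,-0.5]
    - [0,0,-2]
    - [0,0,-3]
    - [0,0,-2]
    - [0,0,0]
    - [-0.9,1.5,0]
    - [-1.1,2.5,0]
    - [-1.2,2.7,0]
    - [-1.2,2.7,0]
    - [-1.2,2.7,0]
    - [-1.2,2.7,0]
    - [-1.2,2.5,0]
    - [-0.8,1.8,0]
    - [-0.4,0.9,0]
    - [0,0,0]
    - [0,0,0]
  angular:
    - [0,0,0]
    - [0,0,0]
    - [0,0,0]
    - [0,0,0]
    - [0,0,0]
    - [0,0,0]
    - [0,0,0]
    - [0,0,0]
    - [0,0,0]
    - [0,0,0]
    - [0,0,0]
    - [0,0,0]
    - [0,0,0]
    - [0,0,0]
    - [0,0,0]
    - [0,0,0]
  force: 25

```text
clock: 37.45
position: [0.4896, -0.25, 0.2086]
ee_rot: [-3.14, 0.074, 0.001]
force: [-0.0, 0.8, -0.0]
width: 0.151
gripper_force: 24.8
```

Request:
carry_out:
  claw: [0,0,0,0,0,0,0]
  delta_pos:
    - [0,0,3]
    - [0,0,4]
    - [0,0,4]
    - [0,0,3]
    - [0,0,1]
    - [0,0,0.5]
    - [0,0,0]
  angular:
    - [0,0,0]
    - [0,0,0]
    - [0,0,0]
    - [0,0,0]
    - [0,0,0]
    - [0,0,0]
    - [0,0,0]

```text
clock: 38.15
position: [0.4903, -0.2505, 0.0545]
ee_rot: [3.141, -0.073, 0.001]
force: [-0.7, -0.2, -0.7]
width: 0.147
gripper_force: 24.8
```

Lower in small steps until the tray floor is felt.

Request:
carry_out:
  claw: [0,0,0,0,0]
  delta_pos:
    - [0,0,0.3]
    - [0,0,0.3]
    - [0,0,0.2]
    - [0,0,0.2]
    - [0,0,0]
  angular:
    - [0,0,0]
    - [0,0,0]
    - [0,0,0]
    - [0,0,0]
    - [0,0,0]

```text
clock: 38.65
position: [0.4894, -0.251, 0.0438]
ee_rot: [-3.141, 0.075, 0.0]
force: [0.2, -0.3, -0.5]
width: 0.151
gripper_force: 24.8
```

Request:
carry_out:
  claw: [0,0,0]
  delta_pos:
    - [0,0,0.2]
    - [0,0,0.2]
    - [0,0,0]
  angular:
    - [0,0,0]
    - [0,0,0]
    - [0,0,0]

```text
clock: 38.95
position: [0.4893, -0.2509, 0.0396]
ee_rot: [-3.141, 0.075, 0.001]
force: [-0.1, -0.5, -0.8]
width: 0.148
gripper_force: 24.8
```

Request:
carry_out:
  claw: [0,0,0,0]
  delta_pos:
    - [0,0,0.2]
    - [0,0,0.1]
    - [0,0,0]
    - [0,0,0]
  angular:
    - [0,0,0]
    - [0,0,0]
    - [0,0,0]
    - [0,0,0]

```text
clock: 39.35
position: [0.4897, -0.2512, 0.0372]
ee_rot: [3.14, -0.075, 0.001]
force: [-1.1, 0.2, 4.0]
width: 0.152
gripper_force: 24.9
```

Floor felt. Release and rise.

Request:
carry_out:
  claw: [0,2.5,4,4,4,4,4,4,4,4]
  delta_pos:
    - [0,0,-0.05]
    - [0,0,0]
    - [0,0,0]
    - [0,0,0]
    - [0,0,-1]
    - [0,0,-3]
    - [0,0,-4]
    - [0,0,-4]
    - [0,0,-4]
    - [0,0,0]
  angular:
    - [0,0,0]
    - [0,0,0]
    - [0,0,0]
    - [0,0,0]
    - [0,0,0]
    - [0,0,0]
    - [0,0,0]
    - [0,0,0]
    - [0,0,0]
    - [0,0,0]

```text
clock: 40.35
position: [0.4926, -0.2518, 0.2038]
ee_rot: [3.137, -0.075, 0.014]
force: [0.6, -0.3, -0.1]
width: 0.435
gripper_force: 0.0
```

```bash
python3 -c "
from h import *
a=arm.get_image('scene');st()
cv2.imwrite('pics/q.png',cv2.resize(np.clip(a['frame'][120:290,110:390]*1.5,0,255).astype(np.uint8)[:,:,::-1],(800,486),interpolation=2))"
```

```text
{'clock': 40.4, 'position': [0.4912, -0.2515, 0.2009], 'ee_rot': [3.1381, -0.0749, 0.009], 'force': [0.3286, 0.3377, -0.6924], 'ft_torque': [0.0268, 0.063, 0.0196], 'width': 0.4361, 'gripper_force': 0.0}
```

View pics/q.png

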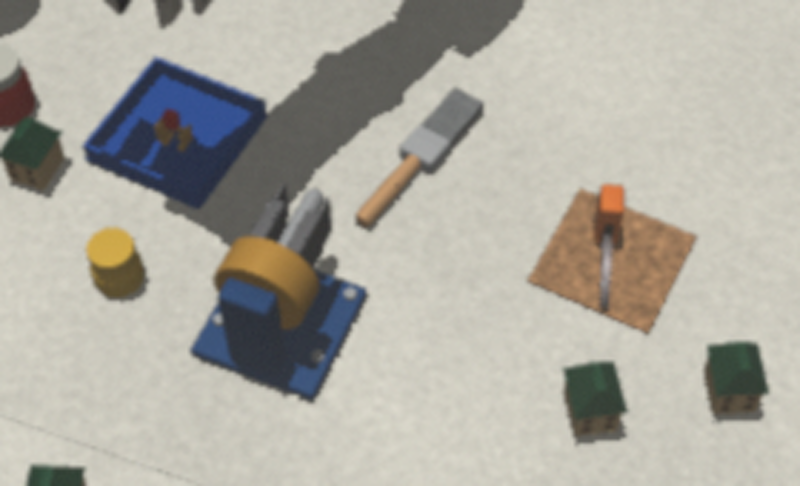

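The clip stands in the tray (172,128), the wedge is upright on the pad (612,205), and everything else is in its place.

```bash
python3 -c "
from cell import arm
print(arm.sign_off())"
```

```text
the job is handed in; nothing more can be done
None
```

The job is handed in with no verdict returned: the clip sprang off the rod and now stands in the blue tray, the wedge is upright on the cork pad, the bystanders look untouched in the last picture, and the light-push limits were judged only from wrist force.

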